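# Close the key-cover dispenser on red

## Robot

A 6-joint arm with a two-finger parallel gripper is mounted at the origin on the work surface. World frame = base frame: x ahead of the robot, y to its left, z up, the work surface at z = 0. Lengths are in m, angles in degrees, forces in N, time in s.
With the tool pointing down it reaches from about 0.4 to 0.825 m from the base axis. Payload 7 kg.
Tool frame: the origin (TCP) lies between the finger pads; the fingertips stand 19 mm ahead of it and the grasp point (between the pads) is the TCP; x points along the fingers, y is the direction in which the jaws open and shut, and the axes are right-handed (so a half turn about x gives the same grasp; the last joint's range is limited). The gripper opens to 88 mm and grips with 3 to 60 N. Pads are 19 mm wide; open, the fingers measure 130 mm over their backs; the gripper's body (78 mm by 193 mm) begins 47 mm behind the grasp point.
Start: joints at [92.481, 20.546, 0.682, 0, -70.136, -16.507], TCP at [0.164, 0.655, 0.246] pointing down, gripper open.
Joint ranges: [-176.03, 176.03], [-82.01, 121.73], [-58.28, 71.71], [-173.87, 95.51], [-174.79, -0.11], [-173.66, 173.66]. Speed limits (degrees/s): [136.94, 136.94, 172.46, 180, 180, 180].

## Interface

Orientations are given as [roll, pitch, yaw] about the fixed x, y, z axes, in that order (R = Rz(yaw) Ry(pitch) Rx(roll)).
In Python, from plant import * gives the robot as it stands.
- The arm moves only by the tool step_arm, never from a script. Its argument "steps" is a list of rows, each a list of 2 entries, a list of its own where there are three numbers: the shift along the tool's x, y, z in units of 0.02 m (1.0 is 0.02 m), then the turn about the tool's x in units of 6 degrees (1.0 is 6 degrees). A call has 1 to 20 rows; each row shifts and turns the commanded pose from where the row before left it, along the tool's axes as they then stand; what a row does not reach is not made up. A row lasts 1/12 s, in which the tool goes at most 41.7 mm and 7.16 degrees, less where a joint would pass 70% of its speed; a pose out of reach is approached as far as the arm can. A call with a number of a shift or a turn outside -1 to 1 is refused whole. A call with a gripper value outside its range is refused whole. "fingers" is the closure, from 0 (fully open) to 1 (shut), set as the call begins (left out, the last holds). The fingers move at their own pace and stop on an object; "grip_force" is the grip in N (left out, the last holds). Time passes only in rows, so rows that do not move let the fingers close. It gives the time, the measured TCP pose, the force and the opening at its end, in the units of the state.
- get_state(): the state, without advancing time (a new reading comes with each control period).
- capture(name): name is "scene" or "top" or "wrist"; returns the picture (420x560x3 uint8, blue, green, red); there is no depth.
- camera_model(name): a dict with "intrinsics" (3x3 intrinsics, pixels), "rvec" (rotation vector, rad) and "tvec" (3), from world to camera coordinates, as OpenCV has them. Camera axes: x right, y down, z forward; pixel columns grow to the right and rows downward; lengths in m; the calibration is good to about 2 mm. A picture is of the moment at which its call begins: read the wrist's pose just before it. camera_model takes no time and is no camera call; for the wrist camera it gives the pose at the moment of the call.
- close_job(): hands the job in, once; it reports no verdict.
The state is a dict: "time_s": time; "joints": joint angles; "qd": joint speeds; "joint_torque": joint torques, N m; "tcp_pos": TCP position; "eef_rot": TCP orientation; "contact_force": force on the tool from outside, world axes, zero at the start; "moment": the same for the moment, N m; "gripper_width": finger opening in m.
Only numpy, scipy, OpenCV 4.12 (cv2) and the standard library are available. Lean on these libraries where they do the work, as an engineer would, in place of code of your own. Each camera call takes 0.05 s, during which the arm holds its last target.

## Task

Turn the grey cap of the round dispenser by its orange fin until the cap's opening stands over the red compartment, then press the cap down until it is fully home there, feeling for its catch and without forcing it. Leave the padlock, the brush and the tin where they are.

Things in the scene. Friction and masses are not known exactly. Their poses are not given: they have to be found in the camera images.
- dispenser: Fixed round dispenser of key-head covers: a drum with a 196 mm wide, 62 mm high collar split into five 72-degree coloured sectors (counter-clockwise from above: red, yellow, green, blue, white), each marking the compartment inside it. Origin: centre of the underside, on the counter; z up; +x points to the middle of the red sector. The grey cap turns about z and slides along it.
- cap_centre (a point): Centre of the cap's flat top. The cap is a grey disc of 156 mm diameter, 8 mm thick, with a skirt. Its top is 103 mm above the counter while up (as it starts), 93 mm when fully home. A lug hidden under it must drop into one of five hidden slots, one per compartment, 72 degrees apart; it can go home over any colour, and once home it cannot be turned.
- dial (a joint): Angle of the cap, rad, counter-clockwise positive from above; 0 (or 2 pi) has the opening centred on red. Turns endlessly, 0.13 N m friction, stays where left; starts from 0.8 to 5.5. The slots are not set exactly: red's slot lies at an unknown dial angle within 0.17 rad (10 degrees) to either side of 0, and the lug has about 0.04 rad of play either side in it.
- cap (a joint): How far the cap is pressed down, m: 0 up, 0.010 fully home. Over a slot it goes the whole 10 mm under a steady push of about 5 N, anywhere on its top, and stays down. Off a slot it stops dead 1 to 2 mm down: do not force it (45 N is too much), turn it a little and press again. Lifting it by the fin with about 9 N brings it up again.
- opening (a point): Middle of the cap's only opening (a hole 34 mm long radially, 48 degrees wide), level with the cap's top, 40 mm from the axis. Moves with the cap.
- red_compartment (a point): Middle of the red compartment, 40 mm from the axis, at the height of the drum's rim (85 mm above the counter). Fixed on the dispenser.
- fin_top (a point): Middle of the top of the orange fin, 54 mm from the axis, exactly opposite the opening: an upright radial plate on the cap, 38 mm long radially (35 to 73 mm from the axis), 12 mm thick, 28 mm high above the cap's top. Push it sideways to turn the cap; there is room to press on the cap right beside it. Moves with the cap.
- padlock: Bystander: brass padlock standing upright, 50 x 24 mm, 80 mm high with its steel shackle. Origin: centre of its underside.
- brush: Bystander: wooden-handled brush, 200 mm long, lying on the counter along its x axis. Origin: on the counter under its middle.
- tin: Bystander: blue tin, 60 mm diameter, 75 mm high. Origin: centre of its underside.

How it is judged (in metres and radians):
On the way, in this order (a step that is already met when the one before it is completed fails the run):
1. the cap, still up, is turned until its opening is over the red compartment (horizontal distance between opening and red_compartment below 0.012 m and value of joint cap below 0.006 m), for 0.1 s.
2. the cap is pressed fully home (value of joint cap above 0.0085 m), for 0.2 s.
At the end, for the whole second after the job is handed in: The cap is fully home (pressed at least 8.5 of its 10 mm) with the middle of its opening within 12 mm of the middle of the red compartment, seen from above (horizontal distance between opening and red_compartment below 0.012 m and value of joint cap above 0.0085 m); the robot touches nothing.
It fails at once if the cap or dispenser is forced (pushed with more than 45 N) (contact force between any of the fingers, the arm and dispenser above 45 N).
It fails at once if a bystander is moved more than 30 mm (distance of any of padlock, brush, tin from where it was at the start of the episode above 0.03 m).
It also fails if it takes over 61 s, if anything falls off the work surface, if the arm or the gripper's body presses on something with over 40 N, if the wrist force passes 120 N, or if a joint passes its speed limit or range.

## Working session

There is one attempt and no reset: what is moved stays moved. The work goes in short steps, Python scripts to look and compute and a tool call to move; the robot and the scene stay as the last step left them, time stands still between calls to the robot, and variables do not carry over. Pictures are saved under pics/ and viewed, and the job is handed in when it is done.

Besides the shell and the picture viewer there is one more tool, called as name(argument=value, ...) on one line, values as JSON. step_arm: Moves the arm, as the interface text tells. Its arguments: {"type":"object","properties":{"steps":{"type":"array","items":{"type":"array"}},"fingers":{"type":"number"},"grip_force":{"type":"number"}},"required":["steps"]}

```bash
ls; mkdir -p pics; python3 - <<'E'
from plant import *
import cv2
s=get_state();print(s)
for n in ["scene","top","wrist"]:
    print(n,camera_model(n))
    cv2.imwrite(f"pics/{n}0.png",capture(n))
E
```

```text
pics
{'time_s': 0.0, 'joints': array([ 9.24817608e+01,  2.05935498e+01,  6.32716086e-01, -1.91971017e-02,
       -7.01369429e+01, -1.65046634e+01]), 'qd': array([ 0.0398723 ,  0.00569804, -0.0913571 , -0.05771239, -0.01210786,
        0.02668019]), 'joint_torque': array([ 3.23603099e-04, -5.82720530e+01,  2.93052185e+01,  6.99720025e+00,
        7.01768513e-03, -1.64316734e-04]), 'tcp_pos': array([0.16350322, 0.65441339, 0.24459368]), 'eef_rot': array([ 96.04894196,  89.90057139, -97.98049877]), 'contact_force': array([ 0.07349614,  0.3767602 , -0.16714972]), 'moment': array([-0.00385854,  0.04063806,  0.02308388]), 'gripper_width': 0.08759984619485439}
scene {'intrinsics': array([[483.59314911,   0.        , 274.50211566],
       [  0.        , 483.59314911, 219.94113427],
       [  0.        ,   0.        ,   1.        ]]), 'rvec': array([ 0.61218766,  2.63116855, -1.15542926]), 'tvec': array([ 0.50792024, -0.06507956,  1.50163345])}
top {'intrinsics': array([[485.17244866,   0.        , 278.19273169],
       [  0.        , 485.17244866, 203.5553175 ],
       [  0.        ,   0.        ,   1.        ]]), 'rvec': array([ 2.13651314, -2.17079205,  0.14292634]), 'tvec': array([-0.01796113,  0.54574227,  1.22054965])}
wrist {'intrinsics': array([[362.28251702,   0.        , 276.70965135],
       [  0.        , 362.28251702, 209.40216783],
       [  0.        ,   0.        ,   1.        ]]), 'rvec': array([-1.81388768,  2.32384204,  0.32780402]), 'tvec': array([ 0.67473893, -0.03576755,  0.39036191])}
```

View pics/top0.png

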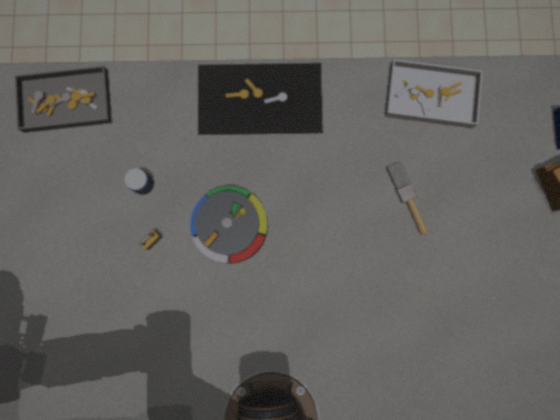

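View pics/scene0.png

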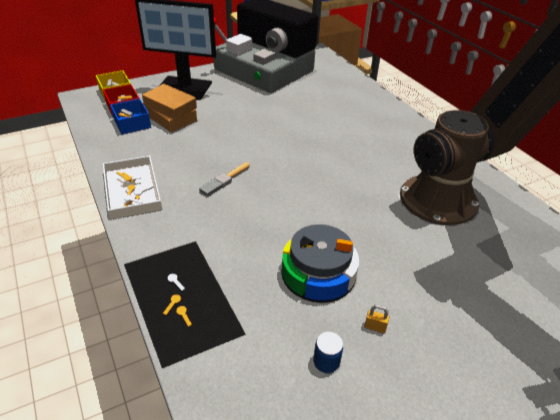

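View pics/wrist0.png

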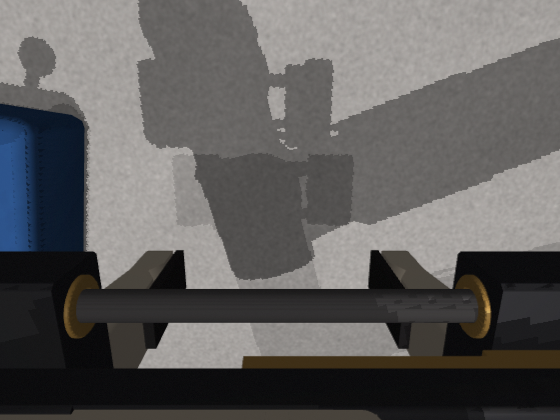

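```bash
cat > h.py <<'E'
import numpy as np, cv2
def ray(cm,uv):
    R,_=cv2.Rodrigues(cm['rvec']);t=cm['tvec'].reshape(3)
    d=np.linalg.inv(cm['intrinsics'])@np.array([uv[0],uv[1],1.])
    return -R.T@t, R.T@d
def onz(cm,uv,z):
    c,d=ray(cm,uv); return c+d*(z-c[2])/d[2]
def proj(cm,P):
    p,_=cv2.projectPoints(np.array(P,float).reshape(-1,3),cm['rvec'],cm['tvec'],cm['intrinsics'],None);return p.reshape(-1,2)
E
python3 - <<'E'
from plant import *
from h import *
cm=camera_model('top'); im=cv2.imread('pics/top0.png')
crop=im[130:290,110:450]
cv2.imwrite('pics/crop0.png',cv2.resize(im[170:275,170:290],None,fx=5,fy=5,interpolation=cv2.INTER_CUBIC))
hsv=cv2.cvtColor(im,cv2.COLOR_BGR2HSV)
roi=np.zeros(im.shape[:2],np.uint8); roi[178:270,182:276]=1
def cen(lo,hi,z,name):
    m=cv2.inRange(hsv,lo,hi)*roi
    v,u=np.nonzero(m)
    print(name,len(u),u.mean(),v.mean(),onz(cm,(u.mean(),v.mean()),z)); return m
r=cen((0,140,60),(5,255,255),.062,'red')|cen((172,140,60),(180,255,255),.062,'red2')
y=cen((22,140,60),(34,255,255),.062,'yel')
g=cen((45,100,40),(80,255,255),.062,'grn')
b=cen((100,120,60),(130,255,255),.062,'blu')
o=cen((8,140,60),(20,255,255),.131,'orange')
v,u=np.nonzero(r|y|g|b)
print(u.min(),u.max(),v.min(),v.max())
for uv,z in [((137,179),.075),((151,240),.05),((407,198),.01),((424,232),.01),((396,166),.01)]: print(uv,onz(cm,uv,z))
E
```

```text
red 304 248.14473684210526 249.8059210526316 [0.42632523 0.05049939 0.062     ]
red2 2 257.5 248.5 [0.42921114 0.02704165 0.062     ]
yel 223 257.2017937219731 215.13004484304932 [0.51327656 0.02692893 0.062     ]
grn 208 231.01442307692307 194.03365384615384 [0.56826745 0.09294756 0.062     ]
blu 141 195.4468085106383 215.54609929078015 [0.51470445 0.18300851 0.062     ]
orange 39 212.17948717948718 237.4102564102564 [0.45435742 0.1312877  0.131     ]
191 265 186 261
(137, 179) [0.60845355 0.32900801 0.075     ]
(151, 240) [0.45546364 0.29733001 0.05      ]
(407, 198) [ 0.55822999 -0.3679376   0.01      ]
(424, 232) [ 0.46747183 -0.40795425  0.01      ]
(396, 166) [ 0.64499198 -0.34294249  0.01      ]
```

View pics/crop0.png

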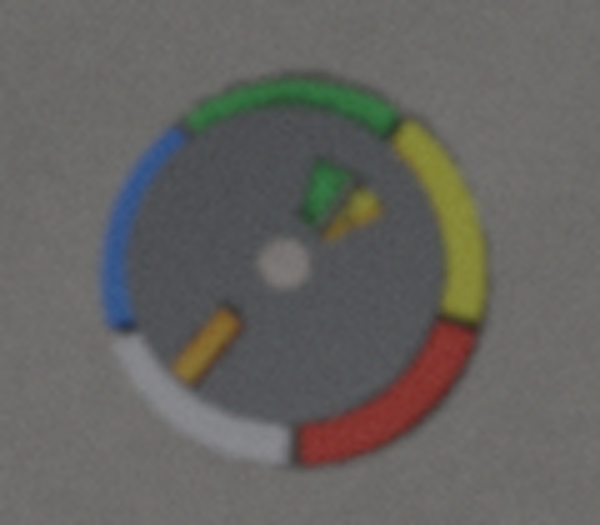

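```bash
python3 - <<'E'
from plant import *
from h import *
cm=camera_model('top'); im=cv2.imread('pics/top0.png')
big=lambda p:((p[0]+.5)/5-.5+170,(p[1]+.5)/5-.5+170)
hub=onz(cm,big((285,264)),.104)
fi=onz(cm,big((231,316)),.131);fo=onz(cm,big((184,372)),.131)
print('hub',hub,'fin',fi,fo)
edge=[(103,290),(487,285),(295,75),(310,466),(170,135),(420,125),(470,345),(190,440)]
P=np.array([onz(cm,big(e),.062)[:2] for e in edge])
A=np.c_[2*P,np.ones(len(P))];s=np.linalg.lstsq(A,(P**2).sum(1),rcond=None)[0]
c=s[:2];print('circ',c,np.sqrt(s[2]+c@c))
c=hub[:2] 
for n,e in dict(ry=(462,322),rw=(295,445),yg=(398,128),gb=(185,127),bw=(122,328)).items():
    d=onz(cm,big(e),.062)[:2]
    for cc in (s[:2],hub[:2]):
        q=d-cc;print(n,np.degrees(np.arctan2(q[1],q[0])),np.linalg.norm(q))
f=(fi+fo)[:2]/2
for cc in (s[:2],hub[:2]):
    print('fin ang',np.degrees(np.arctan2(*(f-cc)[::-1])),np.linalg.norm(f-cc), np.linalg.norm(fi[:2]-cc),np.linalg.norm(fo[:2]-cc))
q=fo-fi;print(np.degrees(np.arctan2(q[1],q[0])))
E
```

```text
hub [0.49208325 0.09988447 0.104     ] fin [0.46515872 0.12271711 0.131     ] [0.43898779 0.1449313  0.131     ]
circ [0.49230282 0.09939484] 0.09744804456918223
ry -107.77027277993878 0.08825400373817242
ry -107.53856242175507 0.08865397990016281
rw 179.936490217427 0.08708605572419183
rw -179.7407232547084 0.08686732427413427
yg -36.09023388003978 0.08938377532913709
yg -36.260063459655676 0.08985001781089492
gb 36.74991868374388 0.09294030020560898
gb 36.426673351915845 0.09282475302084671
bw 107.39422867121112 0.09109451512053125
bw 107.35427165246877 0.09056166448732976
fin ang 139.44234758617327 0.052950911999491306 0.035787291874371435 0.07011463464259589
fin ang 139.6926765923525 0.052466235861273525 0.03530240755237441 0.0696300647674411
139.6750180910934
```

```bash
cat >> h.py <<'E'
from scipy.spatial.transform import Rotation as Ro
C=np.array([.4922,.0997])
def tool(s):
    R=Ro.from_euler('xyz',s['eef_rot'],degrees=True).as_matrix(); return np.array(s['tcp_pos']),R
def plan(s,target,az):
    """shift in tool units and turn to reach target pos with tool y azimuth az (mod 180), tool x down"""
    p,R=tool(s); d=R.T@(np.array(target)-p)/.02
    a=np.degrees(np.arctan2(R[1,1],R[0,1]))
    t=-((az-a+90)%180-90)   # turn about tool x(down)
    return d,a,t
def rep(s):
    p,R=tool(s);a=np.degrees(np.arctan2(R[1,1],R[0,1]))
    q=p[:2]-C
    print('t',s['time_s'],'p',p.round(4),'yaz',a.round(2),'tilt',R[:,0].round(3),'r',np.hypot(*q).round(4),'ang',np.degrees(np.arctan2(q[1],q[0])).round(2),'F',s['contact_force'].round(1),'w',round(s['gripper_width'],4),'j',s['joints'].round(1))
E
python3 - <<'E'
from plant import *
from h import *
s=get_state();rep(s);print(tool(s)[1].round(3))
print(plan(s,[.451,.1347,.2446],49.6))
E
```

```text
t 0.15 p [0.1635 0.6545 0.2448] yaz -104.03 tilt [-0.    -0.001 -1.   ] r 0.6449 ang 120.64 F [ 0.4 -0.   0.4] w 0.0875 j [ 92.5  20.6   0.6  -0.  -70.1 -16.5]
[[-0.    -0.242 -0.97 ]
 [-0.001 -0.97   0.242]
 [-1.     0.001 -0.   ]]
(array([  0.04257526,  21.73201098, -20.24581585]), np.float64(-104.02935145993938), np.float64(26.370648540060614))
```

step_arm(steps=[[[0,0.87,-0.81],0],[[0,0.87,-0.81],0],[[0,0.87,-0.81],0],[[0,0.87,-0.81],0],[[0,0.87,-0.81],0],[[0,0.87,-0.81],0],[[0,0.87,-0.81],0],[[0,0.87,-0.81],0],[[0,0.87,-0.81],0],[[0,0.87,-0.81],0],[[0,0.87,-0.81],0],[[0,0.87,-0.81],0],[[0,0.87,-0.81],0],[[0,0.87,-0.81],0],[[0,0.87,-0.81],0],[[0,0.87,-0.81],0],[[0,0.87,-0.81],0],[[0,0.87,-0.81],0],[[0,0.87,-0.81],0],[[0,0.87,-0.81],0]], fingers=0.3, grip_force=10)

```text
time_s: 1.82
tcp_pos: [0.3939, 0.2375, 0.2455]
eef_rot: [-55.5, 90.0, 110.5]
contact_force: [0.4, 0.5, 0.6]
gripper_width: 0.0614
```

step_arm(steps=[[[0,0.87,-0.81],0],[[0,0.87,-0.81],0],[[0,0.87,-0.81],0],[[0,0.87,-0.81],0],[[0,0.87,-0.81],0],[[0,0,0],0.9],[[0,0,0],0.9],[[0,0,0],0.9],[[0,0,0],0.9],[[0,0,0],0.8],[[0,0,0],0],[[0,0,0],0]])

```text
time_s: 2.82
tcp_pos: [0.451, 0.1346, 0.2455]
eef_rot: [59.5, 90.0, -160.8]
contact_force: [-0.5, 0.4, -0.2]
gripper_width: 0.0615
```

```bash
python3 - <<'E'
from plant import *
from h import *
s=get_state();rep(s)
print(plan(s,[.4511,.1347,.1260],49.6))
cv2.imwrite('pics/w1.png',capture('wrist'))
E
```

```text
t 2.8167 p [0.451  0.1346 0.2455] yaz -130.28 tilt [-0. -0. -1.] r 0.054 ang 139.76 F [-0.5  0.4 -0.2] w 0.0615 j [ 40.7   0.9 -24.1  -0.  -65.    9.1]
(array([ 5.97390913e+00, -9.12307776e-03, -8.37866543e-04]), np.float64(-130.27708307039538), np.float64(0.12291692960462797))
```

View pics/w1.png

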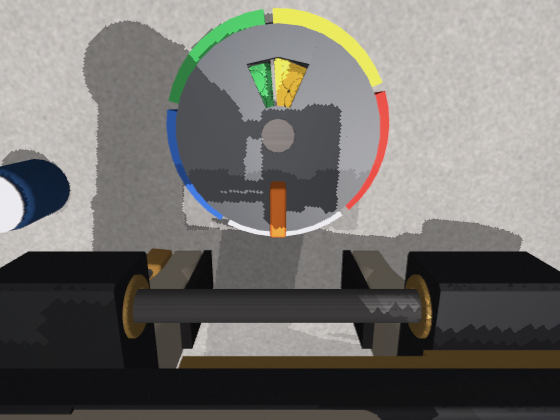

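step_arm(steps=[[[0.6,0,0],0],[[0.6,0,0],0],[[0.6,0,0],0],[[0.6,0,0],0],[[0.6,0,0],0],[[0.6,0,0],0],[[0.6,0,0],0],[[0.6,0,0],0],[[0.5,0,0],0],[[0.3,0,0],0],[[0.2,0,0],0],[[0.2,0,0],0],[[0,0,0],0],[[0,0,0],0]])

```text
time_s: 4.03
tcp_pos: [0.4513, 0.1348, 0.1258]
eef_rot: [-127.1, 90.0, 12.5]
contact_force: [0.1, 0.5, 0.6]
gripper_width: 0.0612
```

```bash
python3 - <<'E'
from plant import *
from h import *
s=get_state();rep(s)
cv2.imwrite('pics/w2.png',capture('wrist'))
E
```

```text
t 4.0333 p [0.4513 0.1348 0.1258] yaz -130.4 tilt [ 0.  0. -1.] r 0.0539 ang 139.43 F [0.1 0.5 0.6] w 0.0612 j [ 40.7   8.1 -33.8   0.  -48.1   8.9]
```

View pics/w2.png

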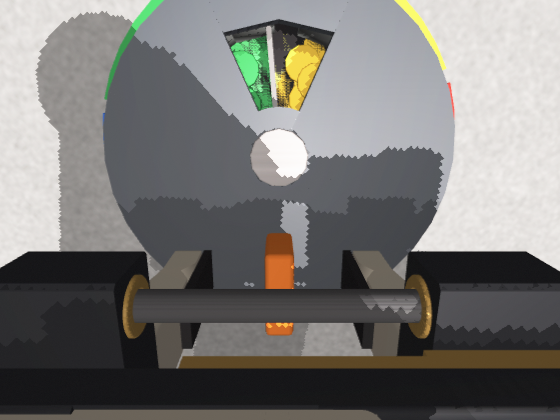

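step_arm(steps=[[[0,0,0],0],[[0,0,0],0],[[0,0,0],0],[[0,0,0],0],[[0,0,0],0],[[0,0,0],0],[[0,0,0],0],[[0,0,0],0],[[0,0,0],0],[[0,0,0],0],[[0,0,0],0],[[0,0,0],0]], fingers=1, grip_force=15)

```text
time_s: 5.08
tcp_pos: [0.4509, 0.1345, 0.1255]
eef_rot: [77.8, 90.0, -142.6]
contact_force: [-1.2, -0.3, 3.0]
gripper_width: 0.0119
```

```bash
python3 - <<'E'
from plant import *
from h import *
s=get_state();rep(s)
p,R=tool(s)
q=R.T@np.r_[p[:2]-C,0]; print('rho tool',q)
d=-5. # world deg
M=Ro.from_euler('z',d,degrees=True).as_matrix()
print('row',R.T@((M-np.eye(3))@np.r_[p[:2]-C,0])/.02, 'turn',-d/6)
print('n',(139.6-36)/5)
E
```

```text
t 5.0833 p [0.4509 0.1345 0.1255] yaz -130.43 tilt [-0. -0. -1.] r 0.054 ang 139.89 F [-1.2 -0.3  3. ] w 0.0119 j [ 40.7   8.1 -33.8  -0.  -48.1   8.9]
rho tool [5.52276293e-06 3.04509657e-04 5.39799822e-02]
row [-1.09342390e-04 -2.35291186e-01 -8.94350726e-03] turn 0.8333333333333334
n 20.72
```

step_arm(steps=[[[0,-0.235,-0.01],0.8333],[[0,-0.235,-0.01],0.8333],[[0,-0.235,-0.01],0.8333],[[0,-0.235,-0.01],0.8333],[[0,0,0],0],[[0,0,0],0]])

```text
time_s: 5.58
tcp_pos: [0.4653, 0.1464, 0.1255]
eef_rot: [99.4, 90.0, -140.9]
contact_force: [-1.5, -2.4, 3.5]
gripper_width: 0.0116
```

```bash
python3 - <<'E'
from plant import *
from h import *
s=get_state();rep(s);print(s['moment'])
E
```

```text
t 5.5833 p [0.4653 0.1464 0.1255] yaz -150.3 tilt [-0. -0. -1.] r 0.0538 ang 119.94 F [-1.5 -2.4  3.5] w 0.0116 j [ 40.6   9.7 -31.8  -0.  -48.5 -10.9]
[-0.68678191  0.68586535 -0.27683803]
```

step_arm(steps=[[[0,-0.235,-0.01],0.8333],[[0,-0.235,-0.01],0.8333],[[0,-0.235,-0.01],0.8333],[[0,-0.235,-0.01],0.8333],[[0,-0.235,-0.01],0.8333],[[0,-0.235,-0.01],0.8333],[[0,-0.235,-0.01],0.8333],[[0,-0.235,-0.01],0.8333],[[0,-0.235,-0.01],0.8333],[[0,-0.235,-0.01],0.8333],[[0,-0.235,-0.01],0.8333],[[0,-0.235,-0.01],0.8333],[[0,-0.235,-0.01],0.8333],[[0,-0.235,-0.01],0.8333],[[0,-0.235,-0.01],0.8333],[[0,0,0],0],[[0,0,0],0]])

```text
time_s: 7.0
tcp_pos: [0.5292, 0.1368, 0.1251]
eef_rot: [153.3, 89.8, -162.0]
contact_force: [-6.1, -1.4, 3.7]
gripper_width: 0.0118
```

```bash
python3 - <<'E'
from plant import *
from h import *
s=get_state();rep(s);print(s['moment'])
im=capture('top');cv2.imwrite('pics/t3.png',cv2.resize(im[150:290,150:300],None,fx=4,fy=4,interpolation=cv2.INTER_CUBIC))
cv2.imwrite('pics/w3.png',capture('wrist'))
E
```

```text
t 7.0 p [0.5292 0.1368 0.1251] yaz 134.67 tilt [-0.003 -0.001 -1.   ] r 0.0524 ang 45.12 F [-6.1 -1.4  3.7] w 0.0118 j [ 35.   15.  -24.6  -0.1 -50.5 -80.3]
[-0.441917    1.91428596 -0.28877797]
```

View pics/t3.png

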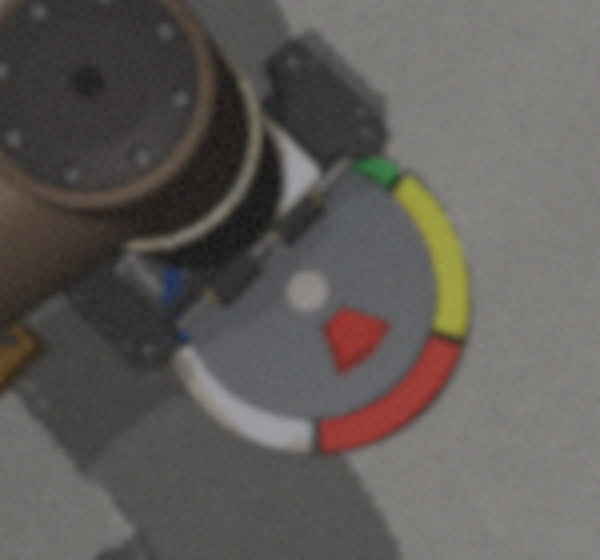

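View pics/w3.png

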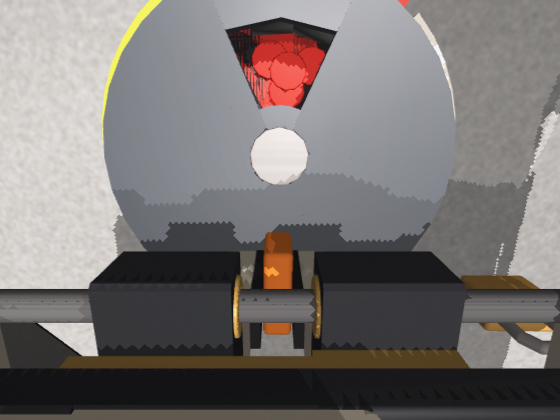

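step_arm(steps=[[[0,-0.056,-0.07],0.2],[[0,0,0],0],[[0.05,0,0],0],[[0.05,0,0],0],[[0,0,0],0]])

```text
time_s: 7.52
tcp_pos: [0.5296, 0.136, 0.1236]
eef_rot: [122.9, 89.9, 166.4]
contact_force: [-5.1, 1.5, 5.6]
gripper_width: 0.0115
```

```bash
python3 - <<'E'
from plant import *
from h import *
s=get_state();rep(s);print(s['moment'])
E
```

```text
t 7.5167 p [0.5296 0.136  0.1236] yaz 133.53 tilt [-0.001  0.    -1.   ] r 0.0521 ang 44.14 F [-5.1  1.5  5.6] w 0.0115 j [ 34.9  15.1 -24.8  -0.1 -50.2 -81.3]
[ 0.7971548   2.26181661 -0.22510506]
```

step_arm(steps=[[[0.05,0,0],0],[[0.05,0,0],0],[[0,0,0],0]])

```text
time_s: 7.77
tcp_pos: [0.5298, 0.136, 0.123]
eef_rot: [45.7, 90.0, 89.2]
contact_force: [-11.4, 1.9, 15.7]
gripper_width: 0.0119
```

```bash
python3 - <<'E'
from plant import *
from h import *
s=get_state();rep(s);print(s['moment'])
E
```

```text
t 7.7667 p [0.5298 0.136  0.123 ] yaz 133.57 tilt [ 0.  0. -1.] r 0.0523 ang 44.01 F [-11.4   1.9  15.7] w 0.0119 j [ 34.9  15.1 -24.8  -0.  -50.1 -81.3]
[ 0.6831131   3.85618498 -0.1603811 ]
```

step_arm(steps=[[[-0.04,0,-0.05],0],[[0,-0.07,0],0.25],[[0,-0.07,0],0.25],[[0,0,0],0]])

```text
time_s: 8.1
tcp_pos: [0.5314, 0.1337, 0.1231]
eef_rot: [18.7, 89.9, 59.1]
contact_force: [-5.2, 0.9, 7.2]
gripper_width: 0.0118
```

```bash
python3 - <<'E'
from plant import *
from h import *
s=get_state();rep(s);print(s['moment'])
E
```

```text
t 8.1 p [0.5314 0.1337 0.1231] yaz 130.48 tilt [ 0.001  0.001 -1.   ] r 0.0519 ang 40.97 F [-5.2  0.9  7.2] w 0.0118 j [ 34.6  15.2 -24.7  -0.  -50.1 -84.1]
[ 0.52384233  1.84578692 -0.22843446]
```

step_arm(steps=[[[0.05,0,0],0],[[0.03,0,0],0],[[0,0,0],0]])

```text
time_s: 8.35
tcp_pos: [0.5319, 0.1335, 0.1228]
eef_rot: [-17.1, 89.9, 23.5]
contact_force: [-9.3, 0.1, 19.0]
gripper_width: 0.0119
```

```bash
python3 - <<'E'
from plant import *
from h import *
s=get_state();rep(s);print(s['moment'])
E
```

```text
t 8.35 p [0.5319 0.1335 0.1228] yaz 130.58 tilt [ 0.002  0.001 -1.   ] r 0.0522 ang 40.47 F [-9.3  0.1 19. ] w 0.0119 j [ 34.6  15.2 -24.8   0.  -49.9 -84. ]
[ 0.50180281  3.30527783 -0.22618671]
```

step_arm(steps=[[[-0.05,0,0],0],[[0,-0.07,0],0.25],[[0,-0.07,0],0.25],[[0,0,0],0],[[0.05,0,0],0],[[0,0,0],0]])

```text
time_s: 8.85
tcp_pos: [0.5334, 0.1317, 0.1227]
eef_rot: [-2.0, 89.9, 35.6]
contact_force: [-9.3, 2.2, 17.6]
gripper_width: 0.0118
```

```bash
python3 - <<'E'
from plant import *
from h import *
s=get_state();rep(s);print(s['moment'])
E
```

```text
t 8.85 p [0.5334 0.1317 0.1227] yaz 127.58 tilt [ 0.002  0.001 -1.   ] r 0.0522 ang 37.79 F [-9.3  2.2 17.6] w 0.0118 j [ 34.3  15.3 -24.6  -0.  -50.  -86.7]
[ 1.02748719  3.6259585  -0.17925762]
```

Still blocked at about 38°; next 3°.

step_arm(steps=[[[-0.05,0,0],0],[[0,-0.07,0],0.25],[[0,-0.07,0],0.25],[[0,0,0],0],[[0.05,0,0],0],[[0,0,0],0]])

```text
time_s: 9.35
tcp_pos: [0.5354, 0.1288, 0.122]
eef_rot: [-21.9, 89.9, 12.6]
contact_force: [-4.8, -0.3, 11.5]
gripper_width: 0.0119
```

```bash
python3 - <<'E'
from plant import *
from h import *
s=get_state();rep(s);print(s['moment'])
E
```

```text
t 9.35 p [0.5354 0.1288 0.122 ] yaz 124.55 tilt [ 0.002  0.    -1.   ] r 0.0521 ang 33.99 F [-4.8 -0.3 11.5] w 0.0119 j [ 33.9  15.4 -24.5   0.  -50.  -89.4]
[-0.09114557  1.69976538 -0.35958195]
```

step_arm(steps=[[[0.05,0,0],0],[[0.05,0,0],0],[[0,0,0],0]])

```text
time_s: 9.6
tcp_pos: [0.5357, 0.1288, 0.121]
eef_rot: [-25.9, 89.9, 8.6]
contact_force: [-7.8, -1.7, 18.3]
gripper_width: 0.0125
```

```bash
python3 - <<'E'
from plant import *
from h import *
s=get_state();rep(s);print(s['moment'])
E
```

```text
t 9.6 p [0.5357 0.1288 0.121 ] yaz 124.58 tilt [ 0.002  0.    -1.   ] r 0.0523 ang 33.77 F [-7.8 -1.7 18.3] w 0.0125 j [ 33.9  15.5 -24.6   0.1 -49.8 -89.4]
[-0.35803833  2.56209648 -0.25373471]
```

step_arm(steps=[[[0.04,0,0],0],[[0,0,0],0]])

```text
time_s: 9.77
tcp_pos: [0.5359, 0.1286, 0.1205]
eef_rot: [-30.9, 89.8, 3.7]
contact_force: [-6.2, -3.1, 20.1]
gripper_width: 0.0121
```

```bash
python3 - <<'E'
from plant import *
from h import *
s=get_state();rep(s);print(s['moment'])
E
```

```text
t 9.7667 p [0.5359 0.1286 0.1205] yaz 124.59 tilt [ 0.003  0.    -1.   ] r 0.0524 ang 33.51 F [-6.2 -3.1 20.1] w 0.0121 j [ 33.9  15.5 -24.6   0.1 -49.7 -89.4]
[-1.01310307  2.24983947 -0.27766995]
```

step_arm(steps=[[[-0.08,0,0],0],[[0,-0.06,0],0.2],[[0,-0.06,0],0.2],[[0,0,0],0]])

```text
time_s: 10.1
tcp_pos: [0.5366, 0.1271, 0.1199]
eef_rot: [12.6, 89.9, 44.6]
contact_force: [-4.3, 2.4, 4.5]
gripper_width: 0.0122
```

```bash
python3 - <<'E'
from plant import *
from h import *
s=get_state();rep(s);print(s['moment'])
E
```

```text
t 10.1 p [0.5366 0.1271 0.1199] yaz 122.01 tilt [ 0.001  0.001 -1.   ] r 0.0522 ang 31.69 F [-4.3  2.4  4.5] w 0.0122 j [ 33.7  15.7 -24.5  -0.  -49.8 -91.6]
[ 0.70165167  1.03370592 -0.1342636 ]
```

step_arm(steps=[[[0.05,0,0],0],[[0.02,0,0],0],[[0,0,0],0]])

```text
time_s: 10.35
tcp_pos: [0.5366, 0.127, 0.1184]
eef_rot: [-7.7, 89.9, 24.4]
contact_force: [-3.0, 0.2, 5.7]
gripper_width: 0.0122
```

```bash
python3 - <<'E'
from plant import *
from h import *
s=get_state();rep(s);print(s['moment'])
E
```

```text
t 10.35 p [0.5366 0.127  0.1184] yaz 122.1 tilt [ 0.001  0.    -1.   ] r 0.0521 ang 31.56 F [-3.   0.2  5.7] w 0.0122 j [ 33.7  15.8 -24.6   0.  -49.6 -91.6]
[ 0.41247562  0.8855764  -0.15276594]
```

step_arm(steps=[[[0.05,0,0],0],[[0.05,0,0],0],[[0.05,0,0],0],[[0.05,0,0],0],[[0,0,0],0]])

```text
time_s: 10.77
tcp_pos: [0.5368, 0.127, 0.1147]
eef_rot: [-14.1, 89.9, 18.0]
contact_force: [-3.0, 0.1, 7.5]
gripper_width: 0.012
```

```bash
python3 - <<'E'
from plant import *
from h import *
s=get_state();rep(s);print(s['moment'])
E
```

```text
t 10.7667 p [0.5368 0.127  0.1147] yaz 122.11 tilt [ 0.001  0.    -1.   ] r 0.0523 ang 31.49 F [-3.   0.1  7.5] w 0.012 j [ 33.7  16.  -24.8   0.  -49.1 -91.6]
[ 0.29862444  1.13606626 -0.21103064]
```

step_arm(steps=[[[0.05,0,0],0],[[0.05,0,0],0],[[0,0,0],0]])

```text
time_s: 11.02
tcp_pos: [0.5373, 0.1273, 0.1141]
eef_rot: [-17.7, 89.8, 14.5]
contact_force: [-7.0, 0.2, 18.9]
gripper_width: 0.0122
```

step_arm(steps=[[[0.05,0,0],0],[[0,0,0],0]])

```text
time_s: 11.18
tcp_pos: [0.5376, 0.1274, 0.1135]
eef_rot: [-14.2, 89.8, 18.0]
contact_force: [-6.7, 1.6, 20.8]
gripper_width: 0.0123
```

step_arm(steps=[[[0.04,0,0],0],[[0,0,0],0]])

```text
time_s: 11.35
tcp_pos: [0.5378, 0.1276, 0.113]
eef_rot: [-12.9, 89.8, 19.2]
contact_force: [-8.1, 1.1, 22.0]
gripper_width: 0.0124
```

step_arm(steps=[[[0.04,0,0],0],[[0,0,0],0],[[0,0,0],0]])

```text
time_s: 11.6
tcp_pos: [0.5381, 0.1277, 0.1123]
eef_rot: [-12.5, 89.7, 19.6]
contact_force: [-7.6, 0.7, 22.4]
gripper_width: 0.0121
```

```bash
python3 - <<'E'
from plant import *
from h import *
s=get_state();rep(s);print(s['moment'])
cv2.imwrite('pics/w4.png',capture('wrist'))
im=capture('scene');cv2.imwrite('pics/s4.png',cv2.resize(im[190:310,250:390],None,fx=4,fy=4,interpolation=cv2.INTER_CUBIC))
E
```

```text
t 11.6 p [0.5381 0.1277 0.1123] yaz 122.16 tilt [ 0.004  0.002 -1.   ] r 0.0537 ang 31.37 F [-7.6  0.7 22.4] w 0.0121 j [ 33.7  16.2 -25.    0.1 -48.5 -91.6]
[ 0.59053883  2.3876695  -0.24034584]
```

View pics/w4.png

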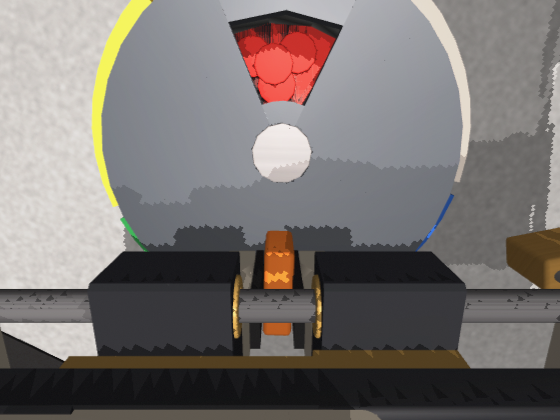

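View pics/s4.png

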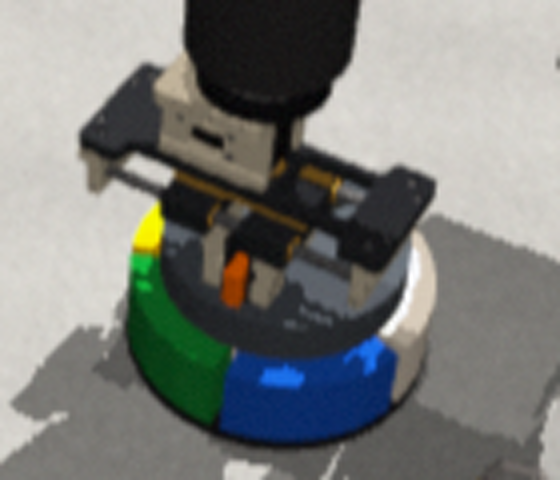

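step_arm(steps=[[[0.03,0,0],0],[[0,0,0],0]])

```text
time_s: 11.87
tcp_pos: [0.5382, 0.1277, 0.1119]
eef_rot: [-12.6, 89.7, 19.5]
contact_force: [-7.2, 1.8, 23.0]
gripper_width: 0.0122
```

step_arm(steps=[[[0.03,0,0],0],[[0,0,0],0]])

```text
time_s: 12.03
tcp_pos: [0.5384, 0.1278, 0.1116]
eef_rot: [-13.3, 89.7, 18.9]
contact_force: [-8.0, 2.4, 27.3]
gripper_width: 0.0128
```

step_arm(steps=[[[-0.08,0,0],0],[[0,0,0],0]])

```text
time_s: 12.2
tcp_pos: [0.5379, 0.1276, 0.1119]
eef_rot: [-9.5, 89.8, 22.7]
contact_force: [-4.0, 0.7, 15.4]
gripper_width: 0.0121
```

step_arm(steps=[[[0,0,0],0],[[0,0,0],0],[[0,0,0],0],[[0,0,0],0],[[0,0,0],0]], fingers=0.6)

```text
time_s: 12.62
tcp_pos: [0.5388, 0.127, 0.1119]
eef_rot: [-25.8, 89.7, 6.4]
contact_force: [1.6, -3.7, 12.0]
gripper_width: 0.0342
```

```bash
python3 - <<'E'
from plant import *
from h import *
s=get_state();rep(s)
cv2.imwrite('pics/w5.png',capture('wrist'))
E
```

```text
t 12.6167 p [0.5388 0.127  0.1119] yaz 122.18 tilt [ 0.005  0.001 -1.   ] r 0.054 ang 30.38 F [ 1.6 -3.7 12. ] w 0.0342 j [ 33.6  16.3 -25.    0.2 -48.5 -91.6]
```

View pics/w5.png

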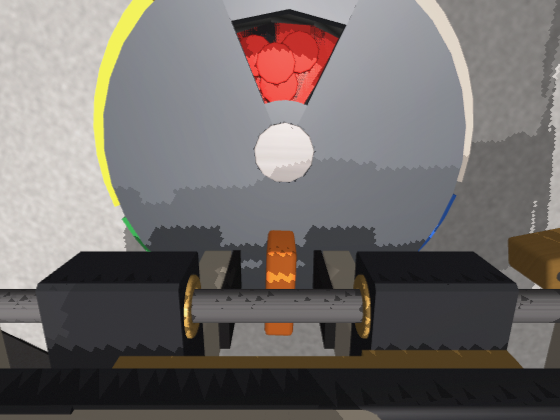

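step_arm(steps=[[[-0.2,0,0],0],[[-0.5,0,0],0],[[-0.7,0,0],0],[[-0.7,0,0],0],[[-0.7,0,0],0],[[-0.7,0,0],0],[[-0.7,0,0],0],[[-0.7,0,0],0],[[-0.7,0,0],0],[[-0.5,0,-0.5],0],[[0,0,-1],0],[[0,0,-1],0],[[0,0,0],0],[[0,0,0],0]], fingers=0.4)

```text
time_s: 13.83
tcp_pos: [0.493, 0.0997, 0.2326]
eef_rot: [8.9, 89.9, 40.9]
contact_force: [0.0, 0.7, 0.0]
gripper_width: 0.0526
```

```bash
python3 - <<'E'
from plant import *
from h import *
s=get_state();rep(s)
im=capture('top');cv2.imwrite('pics/t6.png',cv2.resize(im[150:290,150:300],None,fx=4,fy=4,interpolation=cv2.INTER_CUBIC));cv2.imwrite('pics/t6f.png',im)
im=capture('scene');cv2.imwrite('pics/s6.png',im)
cv2.imwrite('pics/w6.png',capture('wrist'));np.save('cmw6.npy',camera_model('wrist'),allow_pickle=True)
E
```

```text
t 13.8333 p [0.493  0.0997 0.2326] yaz 122.01 tilt [ 0.001  0.001 -1.   ] r 0.0008 ang -0.07 F [0.  0.7 0. ] w 0.0526 j [ 33.8   4.7 -21.7  -0.  -63.5 -91.8]
```

View pics/t6f.png

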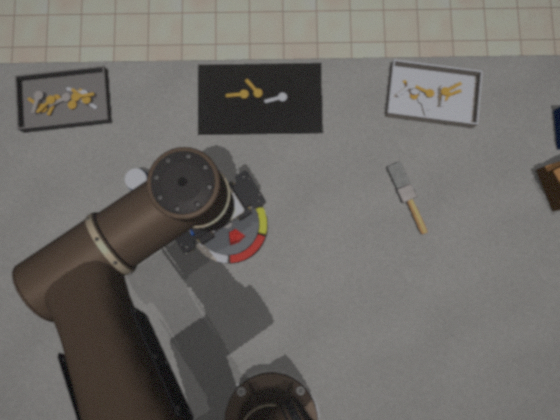

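View pics/s6.png

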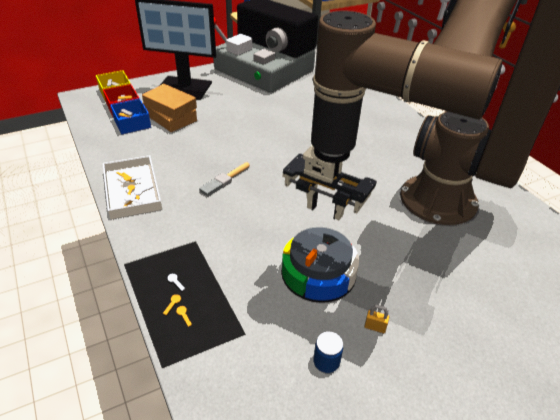

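View pics/w6.png

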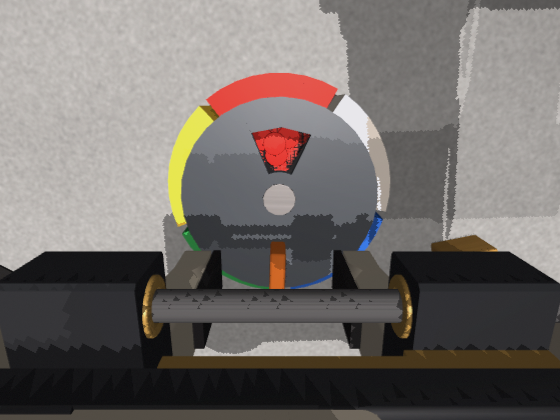

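```bash
python3 - <<'E'
from plant import *
from h import *
cms=camera_model('scene');cw=np.load('cmw6.npy',allow_pickle=True).item()
a=cv2.imread('pics/scene0.png');b=cv2.imread('pics/s6.png')
cv2.imwrite('pics/cmp.png',np.hstack([cv2.resize(i[215:305,270:370],None,fx=4,fy=4,interpolation=cv2.INTER_CUBIC) for i in (a,b)]))
print(proj(cms,[[*C,.104],[*C,.094]]))
w=cv2.imread('pics/w6.png')
for z in(.093,):
    print('hub',onz(cw,(279,200),z))
    h=onz(cw,(279,200),z)[:2];o=onz(cw,(280.5,148),z)[:2];q=o-h;print('opening ang',np.degrees(np.arctan2(q[1],q[0])),np.linalg.norm(q))
for uv in((211,104),(335,101)):
    q=onz(cw,uv,.062)[:2]-h;print(np.degrees(np.arctan2(q[1],q[0])),np.linalg.norm(q))
E
```

```text
[[320.88672104 244.71466173]
 [320.55214596 247.54455334]]
hub [0.49051129 0.10147582 0.093     ]
opening ang -149.49554250423202 0.04083388474553936
-110.72502100424147 0.09172049012407407
-179.2457077890688 0.08812313479547647
```

View pics/cmp.png

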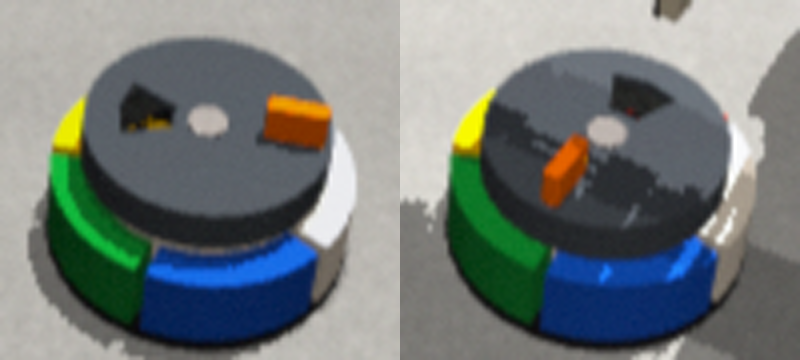

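```bash
python3 - <<'E'
from plant import *
from h import *
print(close_job()); rep(get_state())
E
```

```text
the job is handed in; nothing more can be done
None
the job is handed in; nothing more can be done
```

The cap is fully home over the red compartment and the job is handed in; no verdict was reported. I gripped the fin and turned the cap about 100° clockwise to red. I then pressed lightly every 3° or so. It stopped dead with the fin at about 44°, 40°, 38° and 34°, then dropped at about 31.5° (red's nominal is 36°).

- **Depth:** in the scene camera the cap's hub dropped 2.75 px, which is about 9.7 mm. Before I let go, the fingertips rested on the cap top at 93 mm above the counter with 12 N.
- **Opening:** it sits about 5° from the middle of red, roughly 4 mm off (limit 12 mm), and shows red.
- **Forces:** the highest reading was about 29 N (27 N of it straight down), seen only at the ends of moves; the limit is 45 N.
- **Bystanders and arm:** the final images show no sign of the padlock, brush or tin having moved, though I did not measure their positions again. The gripper ended clear, about 100 mm above the fin, with no contact force. The clock stood at about 14 s.

**Disagreement:** the wrist camera placed the cap's centre about 2 mm from the top camera's estimate, which is within the stated calibration error.

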